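Clamp the marked-out board on the knife maker's bench

ROBOT

A 6-joint arm with a two-finger parallel gripper is mounted at the origin on the work surface. World frame = base frame: x ahead of the robot, y to its left, z up, the work surface at z = 0. Lengths are in m, angles in rad, forces in N, time in s.
With the tool pointing down it reaches from about 0.375 to 0.975 m from the base axis. Payload 3.8 kg.
Tool frame: the origin (TCP) lies midway between the tips of the shut fingers; the grasp point (between the pads) lies behind it (env.tcp_to_grasp is the z of the grasp point in the tool frame, in m); z points along the fingers, y is the line along which they close (so a half turn about z gives the same grasp; the last joint's range is limited). The gripper opens to 88 mm and grips with 3 to 60 N. Pads are 18 mm wide; open, the fingers measure 123 mm over their backs; the gripper's body (75 mm by 187 mm) begins 45 mm behind the grasp point.
Start: joints at [-1.215, 0.264, 1.604, -0, 1.274, -0.037], TCP at [0.258, -0.624, 0.239] pointing down, gripper open.
Joint ranges: [-2.63, 2.63], [-0.94, 2.18], [0.31, 2.57], [-1.31, 4.45], [0, 2.66], [-2.55, 2.55]. Speed limits (rad/s): [2.57, 2.57, 3.14, 3.14, 3.14, 3.14].

INTERFACE

Orientations are given as a unit quaternion [w, x, y, z].
In Python, from rig import env, kin, eyes gives the robot as it stands. Calls block until the motion is done:
- env.move_pose(position, orientation): joint-space move of the TCP to a pose.
- env.move_straight(position, vel=0.15, rot=None, guard=None): straight line of the TCP; rot=None keeps the orientation; vel is the mean speed in m/s. With guard (N) it stops when the force on the tool has changed by that much, and returns True; else False.
- env.goto_joints(angles): joint-space move.
- env.grip(opening, newtons=None): finger opening in m; newtons is the grip in N (None keeps the last); returns when the fingers have stopped.
- env.dwell(seconds).
- kin.inverse_kinematics(position, orientation): joint angles nearest the present ones, or None.
- env.get_state(): the state.
- eyes.snapshot(name): name is "scene" or "top" or "wrist"; returns (picture, depth): 384x512x3 uint8, red, green, blue; 384x512 float32, m along the optical axis (not along the pixel's ray), 0 where there is no reading.
- eyes.get_calibration(name): a dict with "camera_matrix" (3x3 intrinsics, pixels), "D" ([k1, k2, p1, p2, k3] as OpenCV has them; the pictures are not rectified), "world_from_camera" (4x4, takes a point from camera to world coordinates); the wrist camera has in their place "mount" (4x4, takes a point from camera to tool coordinates, whose origin is the TCP and whose axes are the flange's). Camera axes: x right, y down, z forward; pixel columns grow to the right and rows downward; lengths in m; the calibration is good to about 2 mm. A picture is of the moment at which its call begins: read the wrist's pose just before it. get_calibration takes no time and is no camera call.
A pose or a line that the arm cannot do raises env.MotionError and nothing moves.
- env.close_job(): hands the job in; it is judged then, once.
The state is a dict: "time": time; "q": joint angles; "dq": joint speeds; "joint_torque": joint torques, N m; "position": TCP position; "orientation": TCP orientation; "contact_force": force on the tool from outside, world axes, zero at the start; "wrist_torque": the same for the moment, N m; "gripper_width": finger opening in m; "grasp_force": force on a finger pad.
Only numpy, scipy, OpenCV 4.12 (cv2) and the standard library are available. Lean on these libraries where they do the work, as an engineer would, in place of code of your own. Each camera call takes 0.05 s, during which the arm holds its last target. There are 200 camera calls.

TASK

Get the marked-out birch board ready for carving: slide it across the bench into the bar clamp, so that it lies flat with one long edge flush along the bar and one end tight against the fixed head, and bring the sliding head up snug against its other end. Open the sliding head wider if the board does not fit in, and leave the tools and other things on the bench where they are.

Things in the scene. Friction and masses are not known exactly. Their poses are not given: they have to be found in the camera images.
- board: The work: a flat birch board 160 x 92 x 24 mm, about 0.3 kg (0.2 to 0.4), the outline of a knife handle pencilled on its upper face; too wide to grasp, it slides on the bench when pushed at an edge. Origin at the centre of its underside, x along its length, y across its width, z up. Either long edge may go to the bar, either end to the fixed head.
- clamp: Aluminium bar clamp on its side, screwed to the bench (fixed). Origin: inner corner at bench level, where the bar's inner face (plane y = 0) meets the fixed pad's face (plane x = 0). x: along the bar towards the fixed head, away from the robot; y: from the work into the bar. Clamped, the board's centre is at x = -80, y = -46 mm, its length along x.
- bar_mid (a point): On the bar's inner top edge, 34 mm above the bench, at x = -80, y = 0 mm of the clamp: halfway along the clamped board's long edge. The bar is 26 mm wide (y 0 to 26) and runs from x = -400 to +55 mm; small feet 5 mm high stick out behind it.
- fixed_pad (a point): Point at bench level on the fixed head's plywood pad face, halfway along the pad, at x = 0, y = -48 mm of the clamp. The fixed head is a dark casting 42 to 46 mm high at the far end of the bar; it stands out from the bar to y = -96 mm, its arm 34 mm thick.
- slide_head (a joint): Travel of the sliding head along the bar (m). 0: fully open, its pad face 280 mm from the fixed pad. It grows to 0.24 towards the fixed head; the gap between the pads is 0.28 minus this value, and with the board clamped it is 0.12. The head slides with about 4 N of drag and stays where it is left.
- pad_face (a point): Point at bench level on the sliding head's plywood pad face, the face towards the fixed head, halfway along the pad (48 mm out from the bar's inner face). The head's arm is 32 mm thick behind this face, reaches 95 mm out from the bar and is 43 mm high.
- head_knob (a point): Centre of the dark wooden knob standing upright on the sliding head's sleeve, 70 mm above the bench; 37 mm behind the pad face and over the middle of the bar. The knob is 23 mm in diameter and reaches from 56 to 85 mm; the sleeve below it, 62 mm along the bar by 38 mm, is 45 mm high. Pushing or pulling the knob along the bar slides the head.
- wax_tin: Bystander: round steel tin 72 mm in diameter, 34 mm high. Origin under its centre.
- offcut: Bystander: small plain birch block 66 x 56 x 38 mm, without pencil lines. Origin under its centre, x along the 66 mm side.
- knife: Bystander: knife lying flat, 200 mm long, 31 mm wide, 25 mm high, pale handle. Origin at bench level at the handle's guard; blade to +x (95 mm), handle to -x (108 mm).
- sheath: Bystander: knife in its brown leather sheath lying flat, 225 mm long, 48 mm wide, 29 mm high. Origin on the bench near its middle; x from -96 (handle end) to +126 mm (tip).
- glue: Bystander: white glue bottle, 54 mm in diameter, 145 mm high, standing. Origin under its centre.
- pencil_pot: Bystander: steel pot with pencils, 76 mm in diameter, 95 mm high (pencils to 165 mm). Origin under its centre.
- sanding_block: Bystander: cork sanding block 110 x 62 x 35 mm. Origin under its centre, x along its length.
- rasp: Bystander: rasp with a wooden handle, lying, 305 mm long, 28 mm wide, 28 mm high. Origin at bench level, x along it: handle from -120 to -15 mm, steel to +185 mm.
Mind the look-alikes: they are no part of the job. Leave any white look-alike of the board alone.

How it is judged:
At the end, for the whole second after the job is handed in: The board lies flat on the bench (within 3 degrees) in the clamp, at rest: its long edge within 3 mm of the bar and parallel to it within 2 degrees, its end within 3 mm of the fixed pad, the sliding head's pad face within about 3 mm of its other end (y of board in the frame of clamp above -0.049 m and x of board in the frame of clamp between -0.083 and -0.077 m and angle between the x axis of board and the x axis of clamp, either way round below 0.035 rad and angle between board's own z axis and vertical below 0.05 rad and height (world z) of board below 0.006 m and x of pad_face in the frame of clamp above -0.1635 m and linear speed of board below 0.01 m/s); the robot touches nothing.
It fails at once if one of the bystanders is shoved more than 25 mm from its place (distance of any of wax_tin, offcut, knife, sheath, glue, pencil_pot, sanding_block, rasp from where it was at the start of the episode above 0.025 m).
It fails at once if the glue bottle or the pencil pot is knocked over (angle between any of glue, pencil_pot's own z axis and vertical above 0.6 rad).
It also fails if it takes over 72 s, if anything falls off the work surface, if the arm or the gripper's body presses on something with over 40 N, if the wrist force passes 120 N, or if a joint passes its speed limit or range.

## Working session

There is one attempt and no reset: what is moved stays moved. The work goes in short steps, each a Python script; the robot and the scene stay as the last script left them, time stands still between calls to the robot, and variables do not carry over. Pictures are saved under pics/ and viewed, at most 10 in all, crops included, and the job is handed in when it is done.

```bash
ls; mkdir -p pics; cat > h.py <<'E'
import numpy as np, cv2
from rig import env, kin, eyes
def pt(name,u,v,depth=None,z=None):
    c=eyes.get_calibration(name); K=np.array(c["camera_matrix"]);D=np.array(c["D"]);T=np.array(c["world_from_camera"])
    n=cv2.undistortPoints(np.array([[[u,v]]],float),K,D)[0,0]
    r=T[:3,:3]@np.array([n[0],n[1],1]);o=T[:3,3]
    s=(z-o[2])/r[2] if z is not None else depth
    return o+s*r
E
python3 - <<'E'
from h import *
for n in("top","scene"):
    p,d=eyes.snapshot(n); np.savez(f"pics/{n}0.npz",p=p,d=d)
    cv2.imwrite(f"pics/{n}0.png",cv2.resize(p[:,:,::-1],(800,600),interpolation=cv2.INTER_CUBIC))
    print(np.round(eyes.get_calibration(n)["world_from_camera"],3))
print(env.tcp_to_grasp,env.get_state())
E
```

```text
pics
[[ 0.008 -0.995  0.1    0.387]
 [-1.    -0.006  0.02  -0.086]
 [-0.02  -0.1   -0.995  1.545]
 [ 0.     0.     0.     1.   ]]
[[-0.547  0.712 -0.44   1.138]
 [ 0.837  0.472 -0.277  0.286]
 [ 0.011 -0.519 -0.854  1.221]
 [ 0.     0.     0.     1.   ]]
-0.0187 {'time': 0.1, 'q': array([-1.21490803e+00,  2.64683136e-01,  1.60520728e+00, -7.94374038e-06,
        1.27372886e+00, -3.69037575e-02]), 'dq': array([ 0.00071874, -0.00110004, -0.00431424,  0.0015967 , -0.00012941,
        0.00074766]), 'joint_torque': array([-1.06576363e-04, -5.03619111e+01, -3.58069861e+01,  7.31087755e-02,
        2.33034143e-02, -4.87695593e-05]), 'position': array([ 0.25814023, -0.62299842,  0.23752523]), 'orientation': array([-9.99846969e-04,  9.80775479e-01,  1.95136960e-01, -1.64679460e-04]), 'contact_force': array([ 0.70814651, -0.12976832, -0.23774747]), 'wrist_torque': array([-0.00311065, -0.03060637,  0.01244919]), 'grasp_force': 0.0, 'gripper_width': 0.08798494950156166}
```

View pics/top0.png

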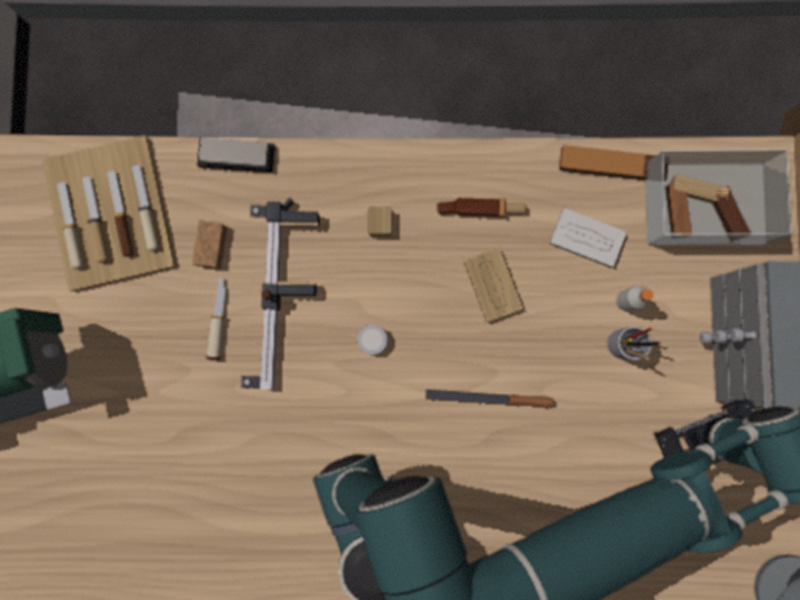

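View pics/scene0.png

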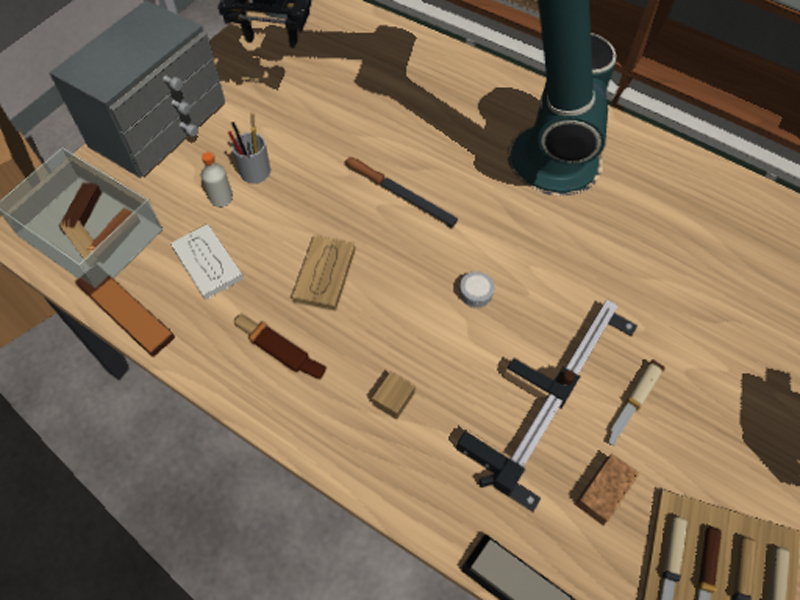

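Top view (800x600): birch board around (493,286), bar x≈270 from y 205 to 388, fixed head arm y≈215, sliding head y≈291, tin (373,340), offcut (380,221). I'll enlarge it to get the corners.

```bash
python3 - <<'E'
from h import *
p=np.load("pics/top0.npz")["p"][:,:,::-1]
def crop(n,x0,y0,w,h,s):
    cv2.imwrite(f"pics/{n}.png",cv2.resize(p[y0:y0+h,x0:x0+w],None,fx=s,fy=s,interpolation=cv2.INTER_CUBIC))
crop("c1",140,115,100,75,8); crop("c2",225,120,125,93,6.4)
E
```

```text
(no output)
```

View pics/c1.png

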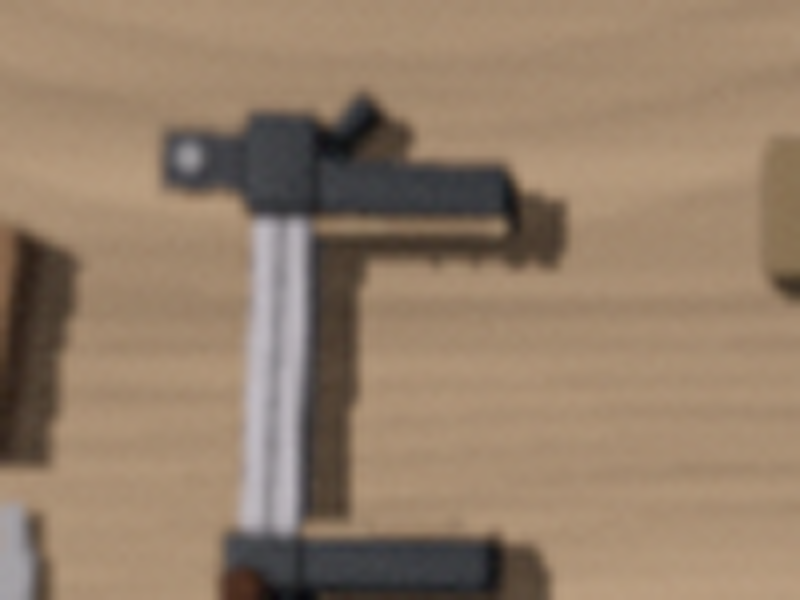

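View pics/c2.png

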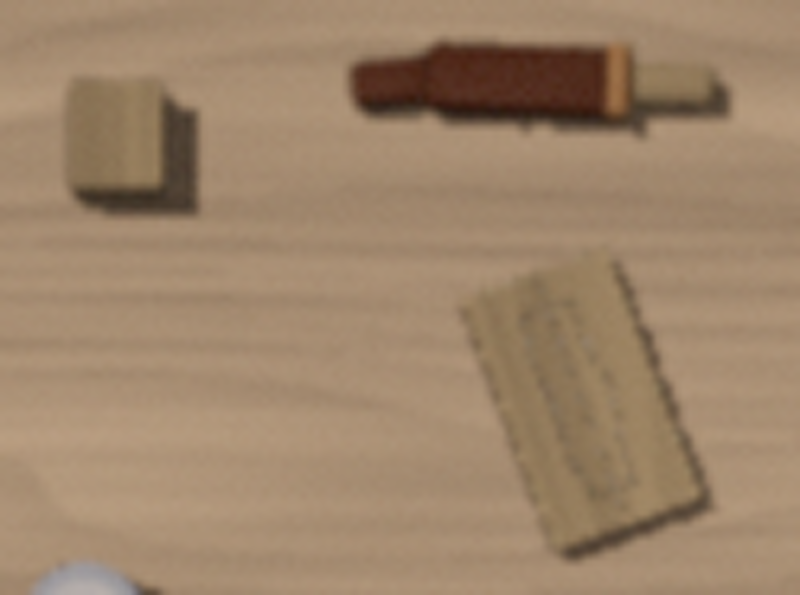

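c1 shows the bar's inner top edge from about (307,216) to (297,533), the fixed pad's lower edge at y≈235 and the sliding pad at y≈530. c2 has the board's top corners at about (460,300), (610,249), (708,494) and (560,549), the offcut at (67,77)-(163,190) and the sheath at the top.

```bash
python3 - <<'E'
from h import *
f1=lambda u,v,z:pt("top",140+(u+.5)/8-.5,115+(v+.5)/8-.5,z=z)
f2=lambda u,v,z:pt("top",225+(u+.5)/6.4-.5,120+(v+.5)/6.4-.5,z=z)
f0=lambda u,v,z:pt("top",u/1.5625,v/1.5625,z=z)
np.set_printoptions(precision=4,suppress=True)
print("bar",f1(307,216,.034),f1(297,533,.034),"botface",f1(315,235,0),f1(305,530,0))
a=f1(307,216,.034);b=f1(297,533,.034);print("dir",np.arctan2(*(a-b)[[1,0]]))
print("fixed pad bottom",f1(320,236,0),f1(505,236,0),"armtop",f1(320,213,.044),f1(505,213,.044), "armtip",f1(505,190,.044))
print("slide pad top",f1(400,531,.04),f1(310,533,.043),f1(490,541,.043),"arm",f1(490,585,.043),"knob",f1(243,582,.085))
c=np.array([f2(*q,.024) for q in((460,300),(610,249),(708,494),(560,549))]);print("board",c,c.mean(0),[np.linalg.norm(c[i]-c[i-1]) for i in range(4)])
L=(c[0]+c[1]-c[2]-c[3])/2;print("ang",np.arctan2(L[1],L[0]))
print("offcut",f2(67,77,.038),f2(163,190,.038),"sheath",f2(350,80,.02),f2(718,80,.02),"low",f2(430,118,.015))
for n,u,v,z in(("tin",373,338,.034),("bar end",267,388,.03),("knifetip",222,280,.01),("knifebutt",213,357,.02),("rasp",427,394,.01),("raspbutt",553,402,.02),("glue",632,298,.0),("pot",627,340,.0),("sand",195,155,.035),("foot",250,381,0.005)):print(n,f0(u,v,z))
for g in [(.45,.25,.15),(.75,.25,.15),(.4,.1,.03),(.9,0,.03)]:
  print(g,kin.inverse_kinematics(g,[0,1,0,0]))
E
```

```text
bar [0.7249 0.2628 0.034 ] [0.5721 0.2633 0.034 ] botface [0.7231 0.2665 0.    ] [0.5777 0.2674 0.    ]
dir -0.0034073842951491324
fixed pad bottom [0.7226 0.264  0.    ] [0.7231 0.1735 0.    ] armtop [0.7241 0.2544 0.044 ] [0.7246 0.1664 0.044 ] armtip [0.7358 0.1666 0.044 ]
slide pad top [0.5726 0.2133 0.04  ] [0.571  0.2551 0.043 ] [0.5678 0.1702 0.043 ] arm [0.5469 0.1697 0.043 ] knob [0.5431 0.2756 0.085 ]
board [[ 0.6327 -0.1911  0.024 ]
 [ 0.6638 -0.2803  0.024 ]
 [ 0.5177 -0.3369  0.024 ]
 [ 0.4845 -0.2498  0.024 ]] [ 0.5747 -0.2645  0.024 ] [np.float64(0.15941873090103226), np.float64(0.09446187246900431), np.float64(0.15676622517897618), np.float64(0.09316729548591103)]
ang 0.3735741678833446
offcut [0.7638 0.0443 0.038 ] [ 0.6957 -0.0138  0.038 ] sheath [ 0.7671 -0.1251  0.02  ] [ 0.7675 -0.3458  0.02  ] low [ 0.7451 -0.1736  0.015 ]
tin [0.4407 0.0261 0.034 ]
bar end [0.3198 0.2782 0.03  ]
knifetip [0.5819 0.4023 0.01  ]
knifebutt [0.3928 0.4135 0.02  ]
rasp [ 0.3077 -0.1045  0.01  ]
raspbutt [ 0.2928 -0.404   0.02  ]
glue [ 0.5447 -0.6028  0.    ]
pot [ 0.4423 -0.588   0.    ]
sand [0.889  0.4715 0.035 ]
foot [0.3353 0.3261 0.005 ]
(0.45, 0.25, 0.15) [ 0.4587  0.0357  2.0362 -0.      1.0697  2.0295]
(0.75, 0.25, 0.15) [ 0.2902  0.5354  1.3976 -0.      1.2087  1.861 ]
(0.4, 0.1, 0.03) [ 0.1846  0.0087  2.328  -0.      0.8049  1.7553]
(0.9, 0, 0.03) [-0.0277  0.8362  1.1402 -0.      1.1652  1.5431]
```

```bash
cat >> h.py <<'E'
from scipy.spatial.transform import Rotation as Rn
def down(a,s=-1):  # tool y along +-(cos a, sin a), pointing down
    q=(Rn.from_euler('z',a+s*np.pi/2)*Rn.from_quat([1,0,0,0])).as_quat(); return q[[3,0,1,2]]
def st():
    s=env.get_state(); print("t %.1f"%s["time"],np.round(s["position"],4),"F",np.round(s["contact_force"],1),"w %.4f"%s["gripper_width"]); return s
E
python3 - <<'E'
from h import *
for s in(1,-1):
  for g,a in(((.534,.277,.2),0),((.59,-.34,.1),.37),((.6,.15,.01),0)): print(s,kin.inverse_kinematics(g,down(a,s)))
s=-1 if abs(kin.inverse_kinematics((.534,.277,.2),down(0,-1))[5])<1.5 else 1
print("use",s)
env.move_pose((.534,.277,.2),down(0,s)); st()
env.grip(.06)
env.move_straight((.534,.277,.066),guard=8); st()
env.grip(.018,12); st()
env.move_straight((.434,.277,.066),vel=.08,guard=40); st()
env.grip(.06); env.move_straight((.434,.277,.2),vel=.25); st()
E
```

```text
1 [ 4.37112798e-01  1.53521970e-01  1.80908450e+00 -4.44089210e-16
  1.17898618e+00  4.37112798e-01]
1 [-5.59363521e-01  3.84286522e-01  1.71393487e+00 -4.44089210e-16
  1.04337126e+00 -9.29363521e-01]
1 [ 2.04706865e-01  3.88701989e-01  1.90429914e+00 -4.44089210e-16
  8.48591527e-01  2.04706865e-01]
-1 None
-1 [-5.59363521e-01  3.84286522e-01  1.71393487e+00 -4.44089210e-16
  1.04337126e+00  2.21222913e+00]
-1 NoneTraceback (most recent call last):
  File "<stdin>", line 4, in <module>
TypeError: 'NoneType' object is not subscriptable
```

```bash
sed -i 's/s=-1)/s=1)/' h.py; python3 - <<'E'
from h import *
env.move_pose((.534,.277,.2),down(0)); st()
env.grip(.06)
print(env.move_straight((.534,.277,.066),guard=8)); st()
env.grip(.018,12); st()
print(env.move_straight((.434,.277,.066),vel=.08,guard=40)); st()
env.grip(.06); env.move_straight((.434,.277,.2),vel=.25); st()
env.move_pose((.602,-.336,.12),down(.37)); st()
p,d=eyes.snapshot("top"); cv2.imwrite("pics/t1.png",cv2.resize(p[100:280,130:370,::-1],None,fx=3.3333,fy=3.3333,interpolation=cv2.INTER_CUBIC))
E
```

```text
t 3.4 [0.5344 0.2764 0.2   ] F [ 0.1 -0.2 -0.3] w 0.0880
False
t 5.0 [0.5349 0.2774 0.067 ] F [1.3 0.3 0.7] w 0.0600
t 5.7 [0.5351 0.2773 0.0668] F [4.3 1.1 1.6] w 0.0224
False
t 7.1 [0.4339 0.2789 0.0667] F [2.6 6.1 1.9] w 0.0224
t 8.5 [0.4334 0.2766 0.1991] F [-1.2 -0.7  0.3] w 0.0599
t 10.7 [ 0.6024 -0.335   0.1202] F [ 1.1 -0.7  0.4] w 0.0601
```

View pics/t1.png

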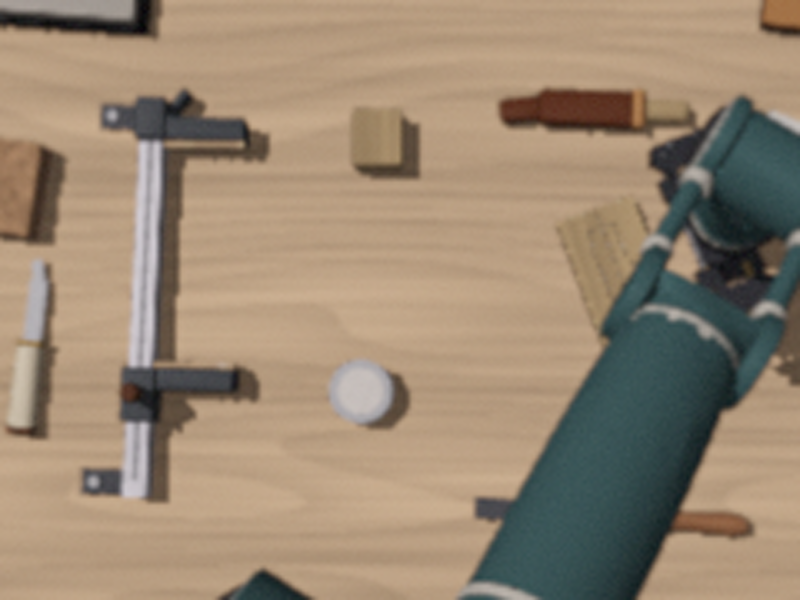

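The head is now open: its pad is at about row 368 and the corridor between tin and offcut is clear. Next is the push.

```bash
python3 - <<'E'
from h import *
env.grip(.088)
print(env.move_straight((.602,-.336,.010),guard=8)); st()
n=np.array([-np.sin(.37),np.cos(.37)])
p=np.array([.602,-.336])+.03*n
print(env.move_straight((*p,.010),vel=.06,guard=25)); st()
print(env.move_straight((.60,-.15,.010),vel=.07,rot=down(0),guard=25)); st()
p,d=eyes.snapshot("top"); np.savez("pics/t2.npz",p=p,d=d);cv2.imwrite("pics/t2.png",cv2.resize(p[115:235,200:360,::-1],None,fx=5,fy=5,interpolation=cv2.INTER_CUBIC))
E
```

```text
False
t 12.3 [ 0.6028 -0.3364  0.0109] F [ 1.  -1.1 -0. ] w 0.0879
False
t 12.9 [ 0.5908 -0.3074  0.0099] F [ 0.8  0.1 -0.5] w 0.0882
False
t 15.3 [ 0.6002 -0.1501  0.0101] F [ 0.2  0.5 -0.3] w 0.0881
```

View pics/t2.png

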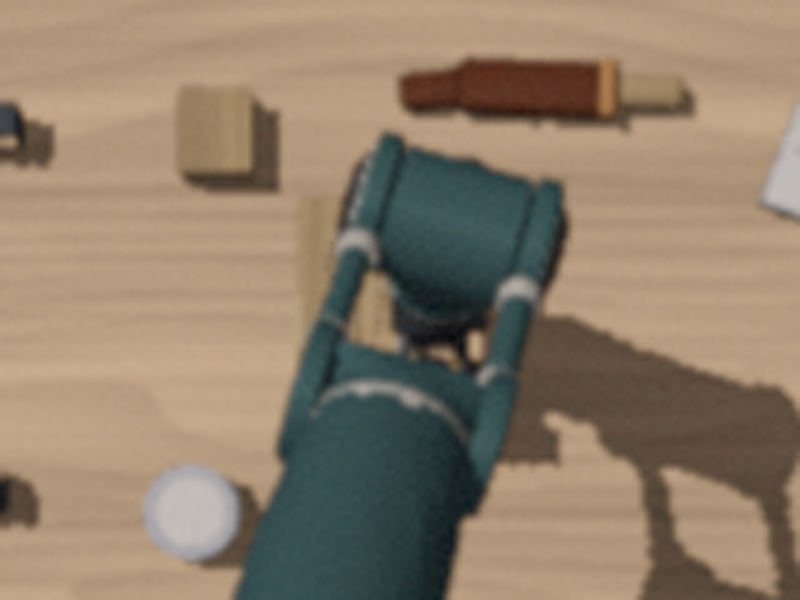

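The board's far-left corner shows at (297,196) with its left edge vertical, so it is aligned. I'll compute x there before continuing.

```bash
python3 - <<'E'
from h import *
g=lambda u,v,z:np.round(pt("top",200+(u+.5)/5-.5,115+(v+.5)/5-.5,z=z),4)
print(g(297,196,.024),g(300,330,.024),"offcut near",g(180,180,.038),g(180,185,0),"tin right",g(193,465,.034))
E
```

```text
[ 0.681  -0.0477  0.024 ] [ 0.5775 -0.0509  0.024 ] offcut near [0.6902 0.0411 0.038 ] [0.6939 0.0443 0.    ] tin right [0.4734 0.0285 0.034 ]
```

```bash
python3 - <<'E'
from h import *
print(env.move_straight((.588,-.08,.010),vel=.06,guard=25)); st()
print(env.move_straight((.588,.13,.010),vel=.07,guard=25)); st()
print(env.move_straight((.588,.185,.010),vel=.03,guard=12)); s=st()
x,y=s["position"][:2]
env.move_straight((x,y-.05,.010),vel=.15)
env.move_straight((x,y-.05,.2),vel=.25)
env.move_pose((.62,-.05,.25),down(0)); st()
p,d=eyes.snapshot("top"); np.savez("pics/t3.npz",p=p,d=d);cv2.imwrite("pics/t3.png",cv2.resize(p[115:220,125:265,::-1],None,fx=5.7,fy=5.7,interpolation=cv2.INTER_CUBIC))
E
```

```text
False
t 16.7 [ 0.5877 -0.0799  0.0098] F [0.9 1.  0. ] w 0.0879
False
t 19.9 [0.588  0.1299 0.01  ] F [ 0.  -2.  -0.7] w 0.0877
True
t 20.9 [0.5875 0.1607 0.0098] F [ 0.9 -3.3  2.6] w 0.0881
t 23.1 [ 0.6191 -0.0494  0.2481] F [0.1 0.3 0.8] w 0.0880
```

View pics/t3.png

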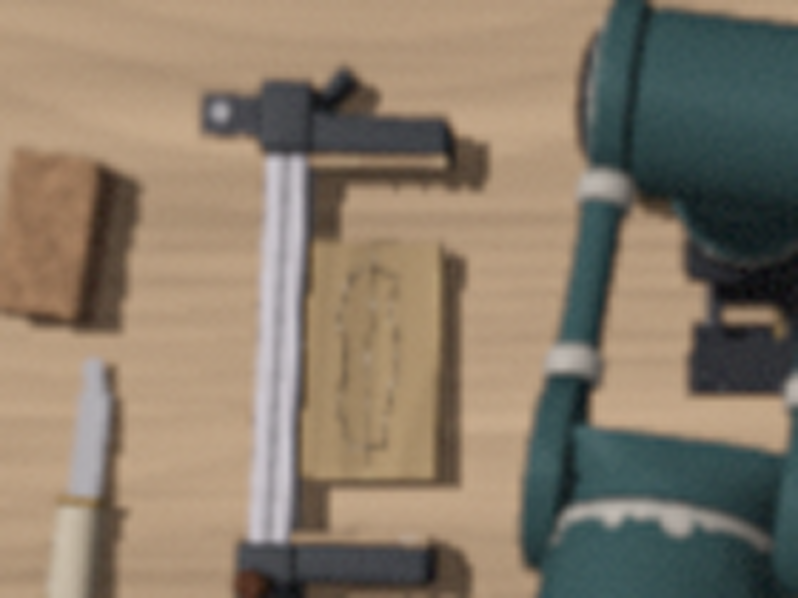

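The board lies flush along the bar, between the pads, with its far end about 50 mm short of the fixed pad. Now I push the head in by its knob.

```bash
python3 - <<'E'
from h import *
env.move_pose((.434,.277,.2),down(0)); env.grip(.06)
print(env.move_straight((.434,.277,.066),guard=8))
env.grip(.018,20); st()
print(env.move_straight((.505,.277,.066),vel=.06,guard=25)); st()
print(env.move_straight((.545,.277,.066),vel=.02,guard=16)); s=st()
env.grip(.06); x,y=s["position"][:2]; st()
env.move_straight((x,y,.2),vel=.25)
env.move_pose((.62,-.05,.25),down(0)); st()
p,d=eyes.snapshot("top"); np.savez("pics/t4.npz",p=p,d=d);cv2.imwrite("pics/t4.png",cv2.resize(p[120:195,150:250,::-1],None,fx=8,fy=8,interpolation=cv2.INTER_CUBIC))
E
```

```text
False
t 26.8 [0.434  0.277  0.0662] F [-0.7 -0.   2.2] w 0.0219
False
t 28.1 [0.5042 0.2759 0.0661] F [-3.9 -3.6  7. ] w 0.0216
True
t 29.3 [0.5221 0.2756 0.0661] F [-1.2 -0.8  4.8] w 0.0221
t 30.0 [0.5214 0.2753 0.0654] F [1.2 0.7 0.1] w 0.0602
t 32.0 [ 0.6196 -0.0489  0.2492] F [-0.7 -0.2  0.4] w 0.0597
```

View pics/t4.png

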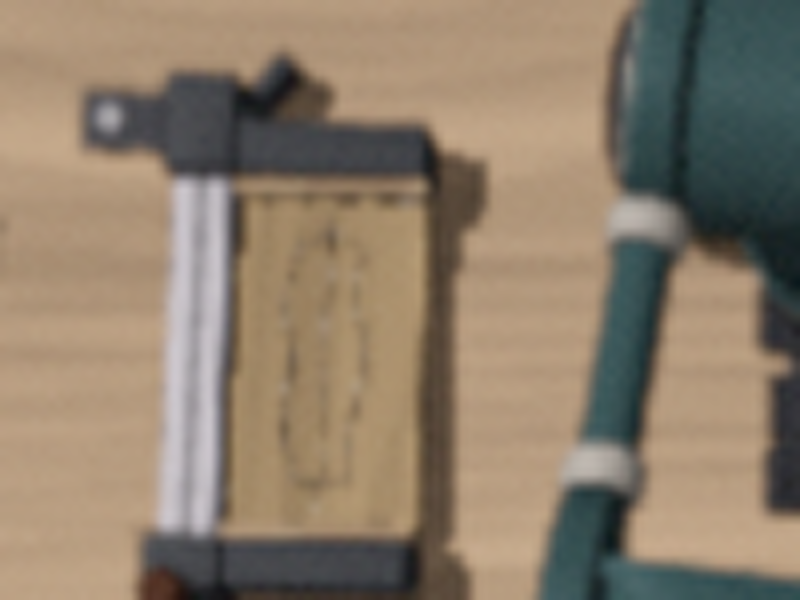

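The board is in the clamp between both pads. A thin dark line at the fixed pad (row ≈195) may be a small gap, so I'll press once more on the long edge, then harder on the knob.

```bash
python3 - <<'E'
from h import *
env.grip(.08)
env.move_pose((.640,.12,.12),down(0))
print(env.move_straight((.640,.12,.010),vel=.2,guard=8))
print(env.move_straight((.640,.185,.010),vel=.03,guard=15)); s=st()
env.move_straight((.640,.12,.010)); env.move_straight((.640,.12,.2),vel=.25)
env.move_pose((.522,.277,.16),down(0)); env.grip(.06)
print(env.move_straight((.522,.277,.066),guard=8))
env.grip(.018,30); st()
print(env.move_straight((.545,.277,.066),vel=.015,guard=28)); s=st()
env.grip(.06); x,y=s["position"][:2]
env.move_straight((x,y,.2),vel=.25)
env.move_pose((.55,-.05,.25),down(0)); st()
p,d=eyes.snapshot("top"); cv2.imwrite("pics/t5.png",cv2.resize(p[120:195,150:250,::-1],None,fx=8,fy=8,interpolation=cv2.INTER_CUBIC))
E
```

```text
False
True
t 35.4 [0.6398 0.1601 0.0097] F [-0.2 -1.9  1.7] w 0.0800
False
t 39.5 [0.5218 0.277  0.0663] F [-2.1 -0.1  3.9] w 0.0216
True
t 40.2 [0.5218 0.277  0.0662] F [-2.1 -0.6  5.4] w 0.0220
t 42.8 [ 0.5498 -0.0492  0.2492] F [ 0.5 -0.6 -0.3] w 0.0597
```

View pics/t5.png

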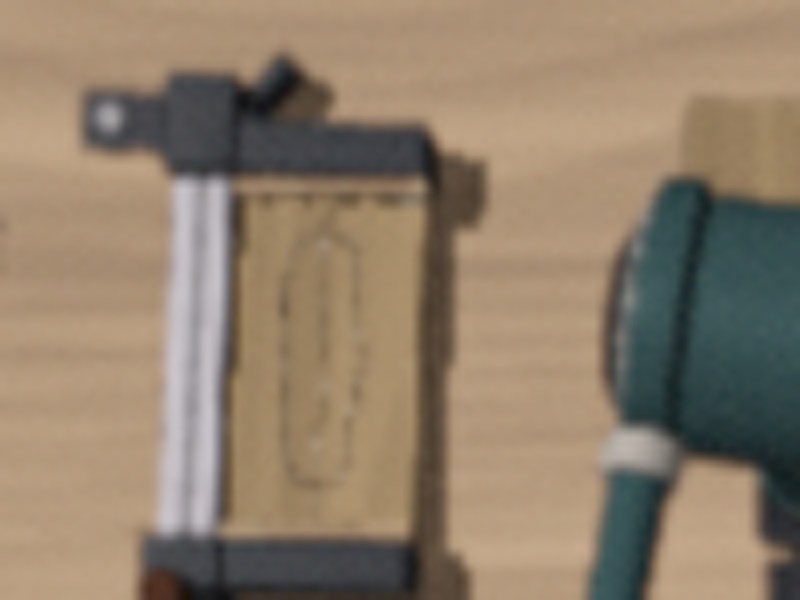

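The 28 N push on the knob and the 15 N push on the edge moved nothing further. The picture shows the board seated on the bar and on both pads, so I'm handing it in.

```bash
python3 -c "
from h import *
print(env.close_job()); st()"
```

```text
the job is handed in; nothing more can be done
None
the job is handed in; nothing more can be done
```

I slid the birch board flush along the bar and tight against the fixed head, brought the sliding head up snug behind it, moved no bystanders that I saw, and handed the job in at about 43 s; the hand-in gave no verdict.

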